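Hang the piping-tip bin on the louvred rack

TASK

Hang the loose bin of piping tips on the top louvre of the bench rack: lift it over the louvre well clear of its twin, lower it gently until its rear lip catches behind the louvre and carries it, then slide it along the louvre until it sits against the twin. Do not force it against the rack, keep the bin level so its contents stay in, and leave the other things on the worktop where they are.

Things in the scene. Friction and masses are not known exactly. Their poses are not given: they have to be found in the camera images.
- bin: loose white plastic bin on the worktop, to be hung; holds two piping tips and a coupler. Origin: centre of its underside; own +x points to its back (the side with the lip), +z up. Walls at x -57..57, y -45..45 mm; front wall 40 mm high, back wall 68 mm. Across the middle stands a divider that carries a grip bar. 0.22 to 0.40 kg with its load.
- bin_grip (a point): middle of the bin's grip bar, 95 mm above its underside; the bar is 64 mm long along the bin's y, 14 mm thick along its x and 18 mm high (z = 86 to 104 mm); 40 mm clear before and behind it
- bin_lip (a point): middle of the lower edge of the bin's hanging lip, at (64.5, 0, 56) mm in the bin's frame. The lip runs all along the back: a web (z 66 to 69 mm) reaches back from the wall to x = 66 mm, and from its rear edge a 3 mm thick tab (x 63 to 66 mm) hangs down to z = 56 mm. Between wall and tab is a 6 mm gap, open below, for the louvre's strip.
- rack: bench rack, firmly fixed: a grey louvred steel panel 400 mm wide on two dark uprights with feet. Origin: on the worktop below the middle of the panel's front face; own -x points out of that face to the robot, +y along the louvres to the left, +z up. The face is the plane x = 0. The panel is clamped at a height that differs each time and is NOT in this pose (see louvre_low).
- tip_a: steel piping tip, a cone 25 mm across and 40 mm high, in the front half of the bin; origin in the middle of its wide end
- tip_b: steel piping tip, a cone 25 mm across and 36 mm high, in the front half of the bin; origin in the middle of its wide end
- coupler: white plastic ring, 29 mm across and 20 mm high, in the rear half of the bin; origin in the middle of its underside
- scraper: bench scraper lying flat in front of the rack, 100x166x22 mm; to be left alone
- gel_pink: small colour bottle with a pink cap, 29 mm across and 83 mm high, standing; to be left alone
- gel_blue: small colour bottle with a blue cap, 29 mm across and 83 mm high, standing; to be left alone
- pen: red and white marker pen lying on the worktop, 135 mm long; to be left alone
- louvre_low (a point): point of the rack at (-6, 0, 150) mm: LOWEST height the top edge of the top louvre can have. The real edge is straight above, 0 to 35 mm higher, to be found by feel or by eye; a bin hung on it has its underside 66 mm below the edge. The panel's face goes on flat for 60 mm above the edge, its top rim there; its two lower louvres repeat the top one every 42 mm down.
- louvre_slot (a point): point of the rack at (-2.5, 0, 150) mm, in the middle of the 5 mm wide, 12 mm deep slot behind the top louvre's upright strip (strip 2.5 mm thick, x -5 to -7.5 mm; y -188 to 188 mm). Same unknown height as louvre_low. With the lip's tab touching the flat face the strip fits the lip's gap with 2 mm behind and 1.5 mm before it. A bin left hanging leans forward 0.07 rad.
- twin_side (a point): point of the rack at (-67, -80, 150) mm, on the left side face of the twin: a bin like the loose one that already hangs at the right end of the top louvre and does not give. Its left side is the plane y = -80 mm of the rack, so the loose bin's origin is at y = -35 mm when they touch. The louvre left of it is free.
Mind the look-alikes: they are no part of the job. Several things have the shape of the bin; the one meant has the colours described above.

How it is judged:
By the outcome, as a careful person would: the job done as asked, in the order asked, and still so for the second after the job is handed in, with the robot touching nothing.
It also fails if it takes over 48 s, if anything falls off the work surface, if the arm or the gripper's body presses on something with over 40 N, if the wrist force passes 120 N, or if a joint passes its speed limit or range.

ROBOT

A 6-joint arm with a two-finger parallel gripper is mounted at the origin on a cart in front of the work surface, level with it; the furniture and walls round the work are solid. World frame = base frame: x ahead of the robot, y to its left, z up, the work surface at z = 0. Lengths are in m, angles in rad, forces in N, time in s.
With the tool pointing down it reaches from about 0.35 to 0.85 m from the base axis. Payload 8.1 kg.
Tool frame: the origin (TCP) lies midway between the tips of the shut fingers; the grasp point (between the pads) lies robot.grip_depth behind it (robot.grip_depth is the distance from the TCP to the grasp point, in m); z points along the fingers, y is the line along which they close (so a half turn about z gives the same grasp; the last joint's range is limited). The gripper opens to 93 mm and grips with 3 to 60 N. Pads are 15 mm wide; open, the fingers measure 128 mm over their backs; the gripper's body (75 mm by 188 mm) begins 65 mm behind the grasp point.
Start: joints at [1.02, 0.13, 1.488, -0, 1.523, -0.085], TCP at [0.269, 0.536, 0.219] pointing down, gripper open.
Joint ranges: [-2.96, 2.96], [-0.89, 2.26], [0.02, 2.5], [-1.34, 4.48], [0, 2.73], [-2.66, 2.66]. Speed limits (rad/s): [2.39, 2.39, 2.79, 3.14, 3.14, 3.14].

INTERFACE

Orientations are given as a rotation vector (axis times angle).
In Python, from plant import robot gives the robot as it stands.
- The arm moves only by the tool carry_out, never from a script. Its argument "rows" is a list of rows, each a list of 6 numbers: the shift along the tool's x, y, z in m, then the turn, a rotation vector about the tool's x, y, z in degrees. A call has 1 to 12 rows; each row is the pose to reach, as a shift and turn from the pose commanded when the call began, along the tool's axes at that moment; what a row does not reach only later rows make up. A row lasts 1/8 s, in which the tool goes at most 62.5 mm and 10.7 degrees, less where a joint would pass 70% of its speed; a pose out of reach is approached as far as the arm can. A call with a gripper value outside its range is refused whole. "jaw" is the closure in counts, from 0 (fully open) to 255 (shut), set as the call begins (left out, the last holds). The fingers move at their own pace and stop on an object; "force" is the grip in N (left out, the last holds). Time passes only in rows, so rows that repeat a pose let the fingers close. It gives the time, the measured TCP pose, the force, the opening and the grip force at its end, in the units of the state.
- robot.read_state(): the state, without advancing time (a new reading comes with each control period).
- robot.read_camera(name): name is "scene" or "top" or "wrist"; returns the picture (400x640x3 uint8, red, green, blue); there is no depth.
- robot.camera_model(name): a dict with "fx", "fy", "cx", "cy" (pixels), "R" (3x3) and "t" (3): a world point X has camera coordinates R X + t; the wrist camera has in their place "mount" (4x4, takes a point from camera to tool coordinates, whose origin is the TCP and whose axes are the flange's). Camera axes: x right, y down, z forward; pixel columns grow to the right and rows downward; lengths in m; the calibration is good to about 2 mm. The wrist camera is an equidistant fisheye: a pixel r from the principal point sees the ray r / f radians off the axis. A picture is of the moment at which its call begins: read the wrist's pose just before it. camera_model takes no time and is no camera call.
- robot.close_job(): hands the job in; it is judged then, once.
Trained networks look in the newest picture that a camera, given by its name, has taken for a name from the list of things; names that differ only in an ending like _2 or _b are one class to them, and where a whole thing is asked for, a point or a joint stands for the part that bears it (a point fixed in the world has none). Each returns a list of dicts, best first, with "conf" (0 to 1); they miss things now and then, are a little off and sometimes report something else, mostly with a low value. They report only what shows in the picture. A call takes as long as a camera call. They do not tell look-alikes from the thing itself.
- robot.outline_of(camera, target): "pixels" (400x640 bool, what is visible of it) and "pixel" ([column, row] in pixels, amid what is visible of it).
The state is a dict: "t": time; "q": joint angles; "dq": joint speeds; "joint_torque": joint torques, N m; "tool_pos": TCP position; "orientation": TCP orientation; "force": force on the tool from outside, world axes, zero at the start; "wrist_torque": the same for the moment, N m; "opening": finger opening in m; "gripper_force": force on a finger pad.
Only numpy, scipy, OpenCV 4.12 (cv2) and the standard library are available. Lean on these libraries where they do the work, as an engineer would, in place of code of your own. Each camera call takes 0.05 s, during which the arm holds its last target. There are 200 camera calls.

## Working session

There is one attempt and no reset: what is moved stays moved. The work goes in short steps, Python scripts to look and compute and a tool call to move; the robot and the scene stay as the last step left them, time stands still between calls to the robot, and variables do not carry over. Pictures are saved under pics/ and viewed, at most 10 in all, crops included, and the job is handed in when it is done.

Besides the shell and the picture viewer there is one more tool, called after "Request:" by a JSON object that holds its "fn" and its "kwargs", one argument or row to a line. carry_out: Moves the arm, as the interface text tells. Its arguments: {"type":"object","properties":{"rows":{"type":"array"},"jaw":{"type":"number"},"force":{"type":"number"}},"required":["rows"]}

```bash
ls; mkdir -p pics
cat > h.py <<'E'
import numpy as np,cv2
from plant import robot
from scipy.spatial.transform import Rotation as Ro
def save(n,f): 
    im=robot.read_camera(n); cv2.imwrite('pics/'+f,cv2.cvtColor(np.asarray(im),cv2.COLOR_RGB2BGR)); return im
def ray(c,u,v):
    m=robot.camera_model(c); R=np.array(m["R"]);t=np.array(m["t"])
    d=R.T@np.array([(u-m["cx"])/m["fx"],(v-m["cy"])/m["fy"],1]); return -R.T@t,d
def at_z(c,u,v,z):
    o,d=ray(c,u,v); return o+d*(z-o[2])/d[2]
def proj(c,X):
    m=robot.camera_model(c); p=np.atleast_2d(X)@np.array(m["R"]).T+np.array(m["t"])
    return np.c_[m["fx"]*p[:,0]/p[:,2]+m["cx"],m["fy"]*p[:,1]/p[:,2]+m["cy"]]
E
python3 - <<'E'
from h import *
a=save('scene','scene1.png');b=save('top','top1.png')
print(robot.grip_depth,robot.read_state())
for c in('scene','top'):
    m=robot.camera_model(c);print(c,m)
    for t in('bin','rack','bin_grip','scraper','gel_pink','pen','tip_a'):
        for d in robot.outline_of(c,t)[:3]:
            p=d['pixels'];ys,xs=np.where(p);print(c,t,round(d['conf'],2),d['pixel'],xs.min(),xs.max(),ys.min(),ys.max())
E
```

```text
pics
0.0188 {'t': 0.1, 'q': array([ 1.01957957e+00,  1.31102935e-01,  1.48913551e+00,  3.14623599e-05,
        1.52299709e+00, -8.54057815e-02]), 'dq': array([ 0.0004656 , -0.00072077, -0.00304199, -0.00066122, -0.00097529,
       -0.00132919]), 'joint_torque': array([ 1.44590438e-03, -5.61343002e+01, -4.93094051e+01,  7.70202535e-02,
        2.92001705e-02, -5.29712679e-05]), 'tool_pos': array([0.26919934, 0.53566276, 0.21770117]), 'orientation': array([-7.24973522e-01, -3.05623855e+00,  2.43510985e-03]), 'force': array([ 0.26826898, -0.10437827,  0.49265064]), 'wrist_torque': array([-0.00137953,  0.01741079, -0.0010164 ]), 'gripper_force': 0.0, 'opening': 0.09279083575917745}
scene {'fx': 480.00489649339823, 'fy': 480.00489649339823, 'cx': 312.15286602280133, 'cy': 202.10218604794773, 'R': array([[ 0.98121086, -0.19261258,  0.01120915],
       [-0.09307972, -0.52345721, -0.84695261],
       [ 0.16900124,  0.82999575, -0.53155022]]), 't': array([-0.49736842,  0.23470783,  1.69505232])}
scene bin 0.89 [288.2, 234.8] 269 307 217 253
scene bin 0.64 [283.0, 210.1] 267 302 195 227
scene 
[... 412 characters left out ...]
.0] 268 301 196 227
top {'fx': 380.7684660503186, 'fy': 380.7684660503186, 'cx': 318.8742662830908, 'cy': 199.7109000875723, 'R': array([[ 0.40642239, -0.91365347,  0.00762787],
       [-0.8470022 , -0.37987833, -0.37185982],
       [ 0.34264867,  0.14467133, -0.92825756]]), 't': array([-0.04668154,  0.56167826,  1.60848768])}
top bin 0.94 [304.3, 219.1] 288 312 202 234
top bin 0.59 [332.6, 232.1] 321 343 217 249
top rack 0.75 [402.4, 203.2] 351 445 170 244
top bin_grip 0.76 [333.4, 233.2] 320 343 219 249
top bin_grip 0.67 [297.1, 218.0] 288 312 202 234
top scraper 0.62 [388.5, 252.3] 367 404 241 269
top gel_pink 0.37 [308.7, 186.1] 306 309 183 189
top pen 0.42 [416.6, 271.6] 413 424 259 287
```

Run:
```python
import cv2
a=cv2.imread('pics/scene1.png')[130:350,230:430];b=cv2.imread('pics/top1.png')[150:300,260:460]
cv2.imwrite('pics/sc.png',cv2.resize(a,None,fx=2.72,fy=2.72,interpolation=2)) 
cv2.imwrite('pics/tc.png',cv2.resize(b,None,fx=4,fy=4,interpolation=2))
```

```text
(no output)
```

View pics/sc.png

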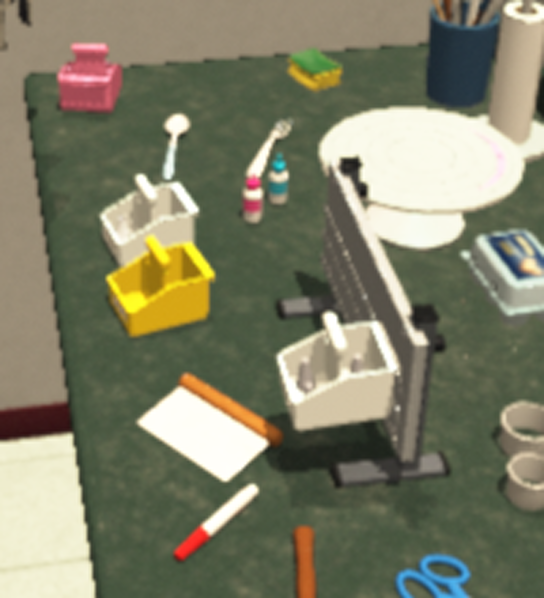

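View pics/tc.png

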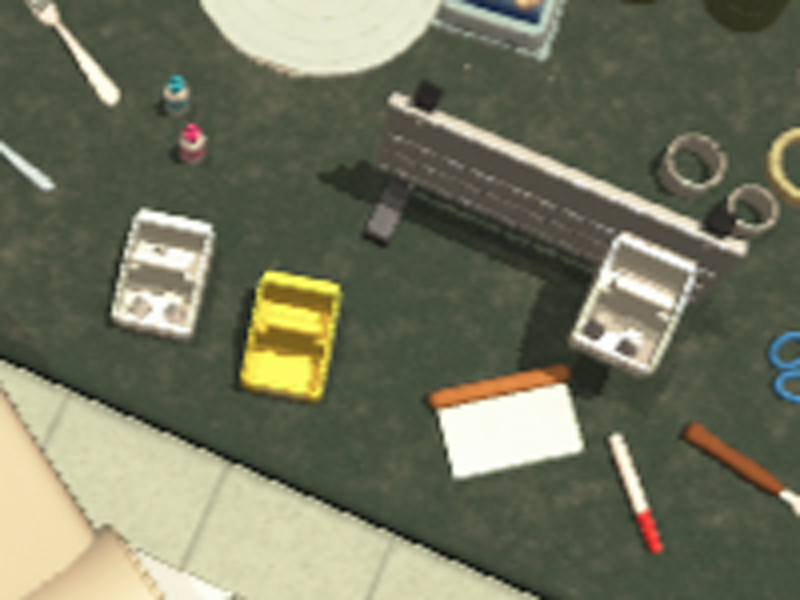

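The scene crop shows the loose white bin at about scene px (283,210), with the yellow look-alike in front of it and the twin hanging at the right end of the rack. In the top view the white bin is at about (301,217). The rack's rim corners are at about (357,176) and (446,212).

```bash
cat >> h.py <<'E'
from scipy.optimize import least_squares,minimize
def binpts():
    P=[]
    for y in(-.045,.045):
        P+=[(-.057,y,0),(.057,y,0),(-.057,y,.04),(.057,y,.068),(.066,y,.069),(.066,y,.056)]
    for y in(-.032,.032):
        for x in(-.007,.007): P+=[(x,y,.104),(x,y,.086)]
    return np.array(P)
def pose(P,x,y,a,z=0):
    c,s=np.cos(a),np.sin(a); return P@np.array([[c,s,0],[-s,c,0],[0,0,1]])+[x,y,z]
def fitmask(prf,mask,P,p0,steps):
    def cost(p):
        h=cv2.convexHull((prf(pose(P,*p))*16).astype(np.int32)); m=np.zeros(mask.shape,np.uint8)
        cv2.fillConvexPoly(m,h,255,cv2.LINE_AA,4); m=m/255.
        return 1-np.minimum(m,mask).sum()/np.maximum(m,mask).sum()
    S=np.array([p0]+[np.array(p0)+np.eye(len(p0))[i]*steps[i] for i in range(len(p0))])
    r=minimize(cost,p0,method='Nelder-Mead',options=dict(initial_simplex=S,xatol=1e-4,fatol=1e-5)); return r.x,r.fun
E
python3 - <<'E'
from h import *
robot.read_camera('top')
for d in robot.outline_of('top','bin')[:3]:
    if d['pixel'][0]>315: continue
    m=np.asarray(d['pixels']).astype(float); g=at_z('top',*d['pixel'],.04)
    print(g)
    for a in(-.6,-.2,.2,.6,1.): print(fitmask(lambda X:proj('top',X),m,binpts(),[g[0],g[1],a],[.01,.01,.2]))
def tri(a,b):
    o1,d1=ray('top',*a);o2,d2=ray('scene',*b)
    A=np.c_[d1,-d2];s=np.linalg.lstsq(A,o2-o1,rcond=None)[0];return (o1+d1*s[0]+o2+d2*s[1])/2,np.linalg.norm(o1+d1*s[0]-o2-d2*s[1])
L=tri((357,176),(351.3,190.7));R=tri((446,212.5),(382.6,254.3));print(L,R,R[0]-L[0])
for n in('pen','gel_pink','scraper'):
    d=robot.outline_of('top',n)[0]; print(n,at_z('top',*d['pixel'],.02))
print('mount',robot.camera_model('wrist'))
E
```

```text
[0.43408351 0.21620919 0.04      ]
(array([0.4341905 , 0.23822715, 0.20425376]), np.float64(0.14019640652226595))
(array([0.43378943, 0.23808339, 0.21282415]), np.float64(0.14142712247297207))
(array([0.43456168, 0.23839379, 0.2107085 ]), np.float64(0.14011535115264728))
(array([0.43469495, 0.23839457, 0.19058253]), np.float64(0.14088817303267387))
(array([0.43552344, 0.23834761, 0.22478725]), np.float64(0.1407269982657594))
(array([0.66201332, 0.06455571, 0.21327477]), np.float64(0.0007298805331754917)) (array([ 0.64891727, -0.33340285,  0.23145623]), np.float64(6.51019541836782e-05)) [-0.01309605 -0.39795856  0.01818146]
pen [0.45182561 0.2425292  0.02      ]
gel_pink [0.62102216 0.27444056 0.02      ]
scraper [ 0.45657193 -0.18650428  0.02      ]
mount {'fx': 309.70691628693146, 'fy': 309.70691628693146, 'cx': 321.7191968150251, 'cy': 201.9842847651635, 'mount': array([[-1.07516335e-04, -9.69130360e-01, -2.46548847e-01,
         6.91980516e-02],
       [ 9.99999056e-01,  2.33592639e-04, -1.35428721e-03,
         8.70099898e-04],
       [ 1.37007285e-03, -2.46548760e-01,  9.69129420e-01,
        -1.66214057e-01],
       [ 0.00000000e+00,  0.00000000e+00,  0.00000000e+00,
         1.00000000e+00]])}
```

Request:
{"fn": "carry_out", "kwargs": {
  "rows": [
    [-0.03,-0.02,-0.02,0,0,6],
    [-0.07,-0.045,-0.04,0,0,14],
    [-0.11,-0.08,-0.06,0,0,22],
    [-0.15,-0.105,-0.08,0,0,30],
    [-0.19,-0.13,-0.08,0,0,38],
    [-0.23,-0.16,-0.08,0,0,46],
    [-0.265,-0.185,-0.08,0,0,51],
    [-0.284,-0.198,-0.08,0,0,52],
    [-0.284,-0.198,-0.08,0,0,52],
    [-0.284,-0.198,-0.08,0,0,52]
  ],
  "jaw": 0,
  "force": 30
}}

```text
t: 2.3
tool_pos: [0.434, 0.2321, 0.2987]
orientation: [-1.991, -2.43, -0.0]
force: [0.2, 1.5, 0.2]
opening: 0.093
gripper_force: 0.0
```

```bash
cat >> h.py <<'E'
def wproj(X,st):
    m=robot.camera_model('wrist');M=np.array(m['mount']);R=Ro.from_rotvec(st['orientation']).as_matrix()
    T=(np.atleast_2d(X)-st['tool_pos'])@R; p=(T-M[:3,3])@M[:3,:3]
    r=np.hypot(p[:,0],p[:,1]);k=np.arctan2(r,p[:,2])/r
    return np.c_[m['fx']*p[:,0]*k+m['cx'],m['fy']*p[:,1]*k+m['cy']]
def wray(u,v,st):
    m=robot.camera_model('wrist');M=np.array(m['mount']);R=Ro.from_rotvec(st['orientation']).as_matrix()
    a=np.array([(u-m['cx'])/m['fx'],(v-m['cy'])/m['fy']]);r=np.hypot(*a);d=np.r_[a*np.sin(r)/r,np.cos(r)]
    return R@M[:3,3]+st['tool_pos'],R@M[:3,:3]@d
E
python3 - <<'E'
from h import *
st=robot.read_state();save('wrist','w1.png')
print(st['t'],st['tool_pos'],st['orientation'],st['q'],st['force'])
for n in('bin','bin_grip'):
  for d in robot.outline_of('wrist',n):
    m=np.asarray(d['pixels']).astype(float);ys,xs=np.where(m>0);print(n,d['conf'],d['pixel'],xs.min(),xs.max(),ys.min(),ys.max())
    if n=='bin': print(fitmask(lambda X:wproj(X,st),m,binpts(),[.434,.238,.2],[.01,.01,.2]))
E
```

```text
2.3 [0.43401606 0.23214899 0.29868783] [-1.99095561e+00 -2.42966848e+00 -3.74849408e-04] [ 3.86606490e-01 -1.83340014e-01  1.65202556e+00  4.53505652e-04
  1.67288060e+00  1.88815932e-01] [0.19933968 1.45737617 0.23436195]
bin 0.8 [297.0, 259.3] 258 342 237 312
(array([0.434, 0.238, 0.2  ]), np.float64(1.0))
bin 0.6 [327.6, 173.9] 281 375 137 208
(array([0.43374856, 0.23717525, 0.17474604]), np.float64(0.1215426565616079))
bin_grip 0.83 [330.7, 173.0] 281 375 137 208
bin_grip 0.72 [298.6, 255.0] 257 342 238 312
```

View pics/w1.png

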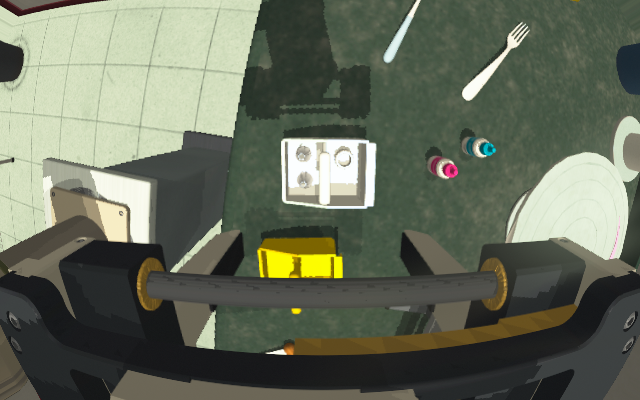

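The wrist view shows the white bin at px (281..375, 137..208), with its grip bar near (324,152..205) and its lip on the right. I'll overlay the fit to check it.

Run:
```python
from h import *
st=robot.read_state();im=cv2.imread('pics/w1.png')
s=6;o=np.array([260,120]);c=cv2.resize(im[120:220,260:390],None,fx=s,fy=s,interpolation=cv2.INTER_CUBIC)
def dr(P,col):
    q=((wproj(pose(np.array(P),.43375,.23718,.1747),st)-o+.5)*s).astype(int); cv2.polylines(c,[q.reshape(-1,1,2)],True,col,1)
    print(np.round(q/s+o,1).tolist())
dr([(-.007,-.032,.104),(.007,-.032,.104),(.007,.032,.104),(-.007,.032,.104)],(0,0,255))
dr([(-.057,-.045,.04),(-.057,.045,.04),(.066,.045,.069),(.066,-.045,.069)],(0,200,0))
cv2.imwrite('pics/ov.png',c)
```

```text
[[317.0, 206.0], [328.5, 206.3], [330.2, 153.2], [318.2, 152.8]]
[[282.5, 202.3], [282.5, 138.7], [375.5, 142.3], [371.8, 209.8]]
```

View pics/ov.png

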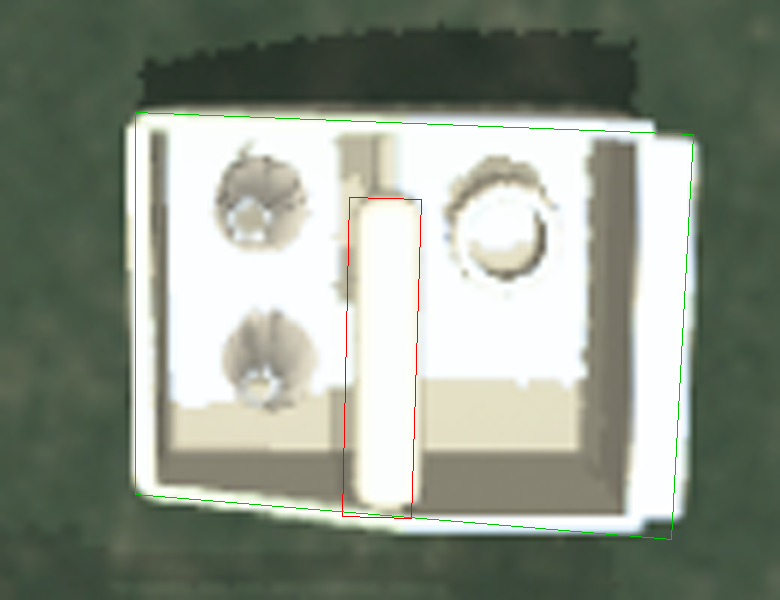

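The overlay shows the fit is rotated a little too far: the real bar is at crop x 357..419 and y 198..512. I'll refit on clicked corners.

Run:
```python
from h import *
st=robot.read_state()
P=np.array([(-.007,.032,.104),(.007,.032,.104),(.007,-.032,.104),(-.007,-.032,.104),(-.057,.045,.04),(-.057,-.045,.04),(.066,.04,.069),(.066,-.04,.069)])
c=np.array([(357,198),(420,198),(418,512),(354,512),(128,116),(129,494),(697,140),(686,518)])/6+[260,120]-.5
w=np.ones((8,2));w[6:,1]=0
f=lambda p:((wproj(pose(P,*p),st)-c)*w).ravel()
r=least_squares(f,[.434,.237,.17]);print(r.x,np.round(r.fun.reshape(-1,2),1))
R=Ro.from_rotvec(st['orientation']).as_matrix();print(R.round(3))
x,y,a=r.x; Z=.095-.0188
print('shift',R.T@(np.array([x,y,Z])-st['tool_pos']),'turn about tool z',np.degrees(np.arctan2(R[1,1],R[0,1])-a))
```

```text
[0.43440792 0.23794745 0.19095908] [[-1.1 -0.5]
 [ 0.4 -0.3]
 [ 0.1  0.4]
 [-0.9  0.3]
 [ 1.3 -0.3]
 [ 2.1  0.3]
 [-0.5  0. ]
 [-1.1 -0. ]]
[[-0.198  0.98  -0.   ]
 [ 0.98   0.198  0.   ]
 [ 0.     0.    -1.   ]]
shift [0.0051734  0.00159961 0.22246458] turn about tool z 0.46208400832578983
```

Request:
{"fn": "carry_out", "kwargs": {
  "rows": [
    [0.005,0.001,0.03,0,0,0.4],
    [0.005,0.001,0.075,0,0,0.4],
    [0.005,0.001,0.12,0,0,0.4],
    [0.005,0.001,0.165,0,0,0.4],
    [0.005,0.001,0.2,0,0,0.4],
    [0.005,0.001,0.217,0,0,0.4],
    [0.005,0.001,0.222,0,0,0.4],
    [0.005,0.001,0.222,0,0,0.4]
  ],
  "jaw": 110
}}

```text
t: 3.45
tool_pos: [0.435, 0.2372, 0.0777]
orientation: [1.999, 2.422, 0.002]
force: [-0.6, -0.7, 1.1]
opening: 0.0529
gripper_force: 0.0
```

Request:
{"fn": "carry_out", "kwargs": {
  "rows": [
    [0,0,0,0,0,0],
    [0,0,0,0,0,0],
    [0,0,0,0,0,0],
    [0,0,0,0,0,0],
    [0,0,0,0,0,0]
  ],
  "jaw": 255,
  "force": 35
}}

```text
t: 4.08
tool_pos: [0.4346, 0.2368, 0.0768]
orientation: [2.0, 2.422, 0.001]
force: [7.0, 1.5, 6.6]
opening: 0.0137
gripper_force: 35.0
```

Request:
{"fn": "carry_out", "kwargs": {
  "rows": [
    [0,0,-0.004,0,0,0],
    [0,0,-0.015,0,0,0],
    [0,0,-0.035,0,0,0],
    [0,0,-0.065,0,0,0],
    [0,0,-0.095,0,0,0],
    [0,0,-0.125,0,0,0],
    [-0.008,0.001,-0.15,0,0,0.5],
    [-0.024,0.004,-0.17,0,0,1],
    [-0.045,0.007,-0.18,0,0,2],
    [-0.072,0.011,-0.185,0,0,3],
    [-0.1,0.015,-0.185,0,0,4],
    [-0.13,0.019,-0.185,0,0,5]
  ]
}}

```text
t: 5.58
tool_pos: [0.4776, 0.1111, 0.2618]
orientation: [-2.105, -2.332, 0.001]
force: [-0.1, -0.1, -3.8]
opening: 0.0135
gripper_force: 35.0
```

Request:
{"fn": "carry_out", "kwargs": {
  "rows": [
    [-0.03,0.004,0,0,0,1.2],
    [-0.058,0.008,0,0,0,2.4],
    [-0.086,0.011,0,0,0,3.6],
    [-0.112,0.014,0,0,0,4.8],
    [-0.136,0.017,0,0,0,6],
    [-0.156,0.02,0,0,0,7],
    [-0.172,0.022,0,0,0,7.6],
    [-0.183,0.024,0,0,0,7.8],
    [-0.19,0.025,0,0,0,7.8],
    [-0.19,0.025,0,0,0,7.8],
    [-0.19,0.025,0,0,0,7.8]
  ]
}}

```text
t: 6.95
tool_pos: [0.5219, -0.0732, 0.2616]
orientation: [-2.257, -2.185, -0.0]
force: [0.4, -0.1, -3.0]
opening: 0.0139
gripper_force: 35.0
```

Run:
```python
from h import *
st=robot.read_state();save('wrist','w2.png');save('top','top2.png')
print(st['t'],st['tool_pos'],st['force'],st['wrist_torque'],st['opening']);R=Ro.from_rotvec(st['orientation']).as_matrix();print(R.round(3))
# crops
a=cv2.imread('pics/top2.png')[150:270,320:470];cv2.imwrite('pics/tc2.png',cv2.resize(a,None,fx=5,fy=5,interpolation=2))
```

```text
6.95 [ 0.52192612 -0.07323845  0.26163147] [ 0.36364202 -0.10588235 -3.02380028] [-0.053028    0.1020889   0.03753715] 0.01388856517708522
[[ 0.032  0.999 -0.   ]
 [ 0.999 -0.032  0.   ]
 [ 0.    -0.    -1.   ]]
```

View pics/w2.png

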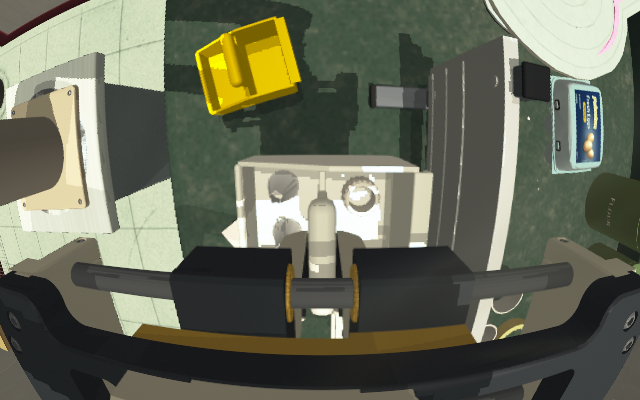

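View pics/tc2.png

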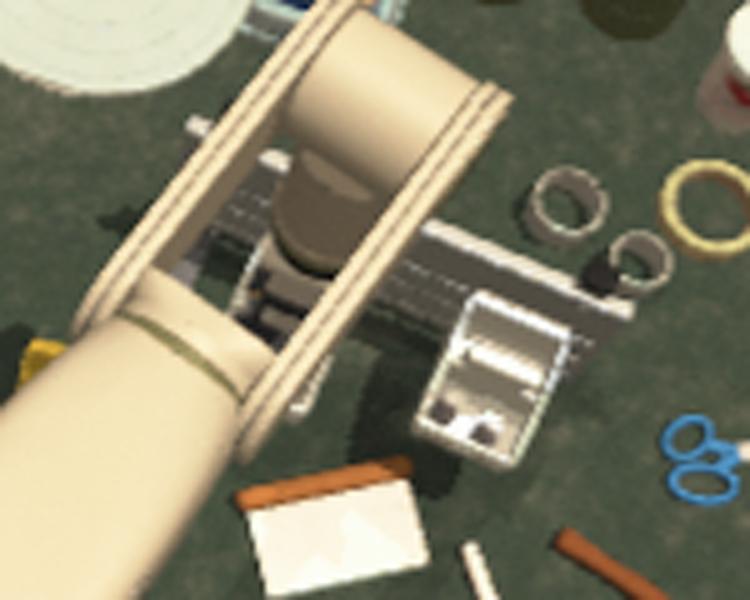

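The wrist view shows the bin held level with its contents in. The panel is on the right, with its rim running from about (505,38) to (475,300) and the louvre lines left of it. The top crop shows the twin at crop (495,380). I'll zoom on the louvres.

Run:
```python
import cv2
a=cv2.imread('pics/w2.png')[30:180,410:540];cv2.imwrite('pics/w2c.png',cv2.resize(a,None,fx=4,fy=4,interpolation=2))
g=cv2.cvtColor(cv2.imread('pics/w2.png'),cv2.COLOR_BGR2GRAY)
for r in(70,110,150): print(r,g[r,422:525].tolist())
```

```text
70 [50, 50, 52, 51, 51, 52, 52, 53, 65, 77, 77, 77, 77, 77, 77, 77, 77, 77, 77, 77, 77, 77, 79, 120, 136, 99, 77, 77, 77, 76, 77, 76, 77, 77, 77, 77, 77, 77, 77, 76, 106, 147, 100, 77, 77, 77, 77, 76, 77, 77, 77, 77, 77, 77, 77, 76, 76, 77, 77, 77, 77, 77, 77, 77, 77, 77, 77, 76, 77, 77, 76, 76, 76, 77, 77, 77, 76, 77, 76, 76, 77, 77, 159, 228, 228, 228, 228, 210, 141, 110, 100, 58, 41, 41, 41, 41, 40, 41, 41, 33, 16, 22, 28]
110 [45, 70, 69, 70, 70, 47, 66, 76, 77, 85, 113, 97, 79, 77, 77, 77, 77, 77, 77, 77, 77, 77, 78, 99, 111, 89, 77, 77, 77, 77, 77, 77, 77, 77, 77, 77, 77, 77, 77, 77, 125, 157, 118, 77, 77, 78, 77, 77, 77, 77, 77, 77, 77, 77, 78, 77, 77, 77, 77, 77, 77, 77, 77, 77, 77, 77, 77, 78, 77, 77, 77, 77, 77, 77, 77, 77, 77, 77, 77, 77, 77, 77, 137, 222, 230, 230, 229, 229, 230, 229, 228, 229, 229, 229, 229, 228, 228, 133, 84, 83, 80, 77, 79]
150 [76, 78, 75, 43, 42, 67, 76, 77, 86, 112, 97, 75, 77, 77, 78, 78, 77, 77, 77, 77, 77, 78, 100, 117, 78, 77, 78, 77, 78, 78, 77, 77, 78, 77, 77, 78, 77, 78, 76, 144, 152, 81, 78, 77, 77, 77, 77, 78, 77, 78, 78, 77, 77, 77, 77, 77, 77, 77, 78, 76, 77, 77, 77, 78, 78, 78, 77, 77, 77, 77, 77, 77, 77, 77, 77, 77, 78, 77, 77, 77, 77, 207, 238, 233, 231, 231, 230, 230, 230, 229, 230, 229, 229, 229, 227, 175, 89, 90, 92, 88, 86, 86, 87]
```

View pics/w2c.png

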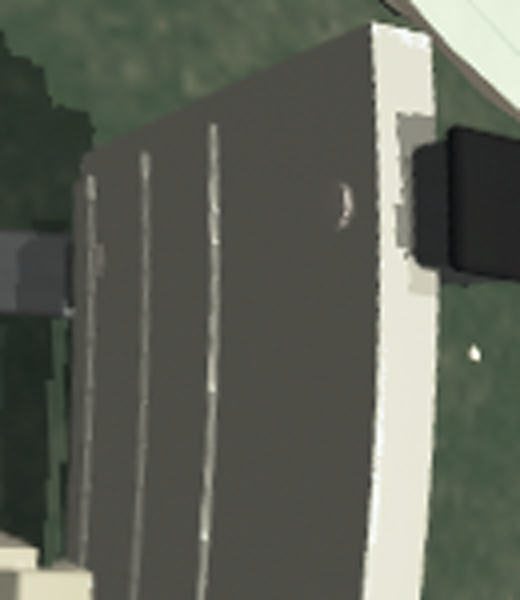

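The three louvre strips show as bright lines at crop x≈213, 145 and 90. The rim's front edge is at x≈375, and the panel corner is at crop (373,25).

```bash
cat > rackfit.py <<'E'
from h import *
st=dict(tool_pos=np.array([0.52192612,-0.07323845,0.26163147]),orientation=robot.read_state()['orientation'])
g=cv2.cvtColor(cv2.imread('pics/w2.png'),cv2.COLOR_BGR2GRAY).astype(float)
obs=[] # (line id,u,v)
for r in range(70,172,4):
    row=g[r]
    e=np.where(row[480:515]>150)[0][0]+480; u=e-1+(150-row[e-1])/(row[e]-row[e-1]) ; obs.append((0,u,r))
    for k,(a,b) in enumerate(((455,470),(440,452),(430,439))):
        if k==2 and r<90: continue
        s=np.clip(row[a:b]-80,0,None)
        if s.sum()>20: obs.append((k+1,(s*np.arange(a,b)).sum()/s.sum(),r))
obs=np.array(obs)
L={0:(0,60),1:(-6.25,0),2:(-6.25,-42),3:(-6.25,-84)}
def pt(p,x,y,z):
    x0,y0,a,h=p;c,s=np.cos(a),np.sin(a);return np.array([x0+c*x-s*y,y0+s*x+c*y,h+z])
def f(p):
    out=[]
    for k,u,v in obs:
        x,z=np.array(L[int(k)])/1e3
        A=wproj([pt(p,x,.0,z),pt(p,x,.05,z),pt(p,x,.1,z),pt(p,x,.13,z),pt(p,x,.16,z),pt(p,x,.2,z)],st)
        o=np.argsort(A[:,1]); out.append(np.interp(v,A[o,1],A[o,0])-u) if False else out.append(np.polyval(np.polyfit(A[:,1],A[:,0],4),v)-u)
    c=wproj([pt(p,0,.2,.06),pt(p,-.00625,.188,0)],st)-[[503.2,36.3],[463.2,61.2]]
    return np.r_[out,c.ravel()*2]
if __name__=='__main__':
    r=least_squares(f,[.6555,-.134,-.033,.165],loss='soft_l1');print(r.x,abs(r.fun).max())
    for k in range(4): print(k,r.fun[:-4][obs[:,0]==k].mean().round(2))
    print(r.fun[-4:]);J=r.jac;print(np.sqrt(np.diag(np.linalg.inv(J.T@J)))*.5)
    s=robot.read_state();x0,y0,a,h=r.x;d=s['tool_pos'][:2]-[x0,y0];c,sn=np.cos(a),np.sin(a)
    print('bin in rack xy',c*d[0]+sn*d[1],-sn*d[0]+c*d[1],'h',h)
E
python3 rackfit.py
```

```text
Traceback (most recent call last):
  File "rackfit.py", line 25, in <module>
    r=least_squares(f,[.6555,-.134,-.033,.165],loss='soft_l1');print(r.x,abs(r.fun).max())
  File "rackfit.py", line 20, in f
    A=wproj([pt(p,x,.0,z),pt(p,x,.05,z),pt(p,x,.1,z),pt(p,x,.13,z),pt(p,x,.16,z),pt(p,x,.2,z)],st)
  File "h.py", line 32, in wproj
    m=robot.camera_model('wrist');M=np.array(m['mount']);R=Ro.from_rotvec(st['orientation']).as_matrix()
ValueError: time passes only in moves, steps and waits
```

```bash
sed -i "s/robot.camera_model('wrist')/WM/; 0,/^def save/s//WM=robot.camera_model('wrist')\ndef save/" h.py
python3 - <<'E'
s=open('rackfit.py').read()
s=s.replace("o=np.argsort(A[:,1]); out.append(np.interp(v,A[o,1],A[o,0])-u) if False else out","out")
open('rackfit.py','w').write(s)
E
python3 rackfit.py
```

```text
[ 0.65346404 -0.13326713 -0.03147906  0.16333201] 8.603209828943648
0 0.28
1 0.16
2 0.03
3 -0.13
[-1.50014126 -0.95351973 -0.26780032  1.91257288]
[0.00034252 0.00034009 0.00184698 0.00049012]
bin in rack xy -0.13333146017550018 0.055872780600991725 h 0.1633320073446731
```

Request:
{"fn": "carry_out", "kwargs": {
  "rows": [
    [0,0.003,0.005,0,0,0],
    [0,0.01,0.015,0,0,0],
    [0,0.02,0.028,0,0,0],
    [0,0.032,0.04,0,0,0],
    [0,0.043,0.048,0,0,0],
    [0,0.051,0.052,0,0,0],
    [0,0.055,0.052,0,0,0],
    [0,0.058,0.052,0,0,0],
    [0,0.06,0.052,0,0,0],
    [0,0.06,0.052,0,0,0]
  ]
}}

```text
t: 8.3
tool_pos: [0.5821, -0.0757, 0.21]
orientation: [2.257, 2.184, 0.001]
force: [0.4, 0.2, -2.7]
opening: 0.0135
gripper_force: 35.0
```

```bash
cat > s.py <<'E'
from h import *
s=robot.read_state();x0,y0,a=.65346,-.13327,-.0315;d=s['tool_pos'][:2]-[x0,y0];c,sn=np.cos(a),np.sin(a)
R=Ro.from_rotvec(s['orientation']).as_matrix()
print(s['t'],'rack x,y mm',1e3*(c*d[0]+sn*d[1]),1e3*(-sn*d[0]+c*d[1]),'under',1e3*(s['tool_pos'][2]-.0768),'F',s['force'].round(2),'M',s['wrist_torque'].round(3),'yaw',np.arctan2(R[1,1],R[0,1]).round(4),s['opening'],'pitch',R[2,:2].round(4))
E
python3 s.py
```

```text
8.3 rack x,y mm -73.13122547293685 55.25134812585983 under 133.21655020036482 F [ 0.4   0.21 -2.72] M [-0.065  0.086  0.027] yaw -0.033 0.013538746247582733 pitch [-0.0001  0.0006]
```

Creep toward the face.

Request:
{"fn": "carry_out", "kwargs": {
  "rows": [
    [0,0.001,0,0,0,0],
    [0,0.002,0,0,0,0],
    [0,0.003,0,0,0,0],
    [0,0.004,0,0,0,0],
    [0,0.004,0,0,0,0]
  ]
}}

```text
t: 8.93
tool_pos: [0.586, -0.0758, 0.2096]
orientation: [-2.258, -2.185, 0.0]
force: [0.4, 0.3, -3.8]
opening: 0.014
gripper_force: 35.0
```

```bash
python3 s.py
```

```text
8.925 rack x,y mm -69.23899860971812 55.27706753007033 under 132.8151457722961 F [ 0.38  0.27 -3.81] M [-0.056  0.037 -0.001] yaw -0.0329 0.014015227805810788 pitch [ 0. -0.]
```

Request:
{"fn": "carry_out", "kwargs": {
  "rows": [
    [0,0.0007,0,0,0,0],
    [0,0.0014,0,0,0,0],
    [0,0.002,0,0,0,0],
    [0,0.002,0,0,0,0]
  ]
}}

```text
t: 9.43
tool_pos: [0.588, -0.0759, 0.2096]
orientation: [2.258, 2.185, 0.0]
force: [0.7, 0.2, -3.4]
opening: 0.0138
gripper_force: 35.0
```

Request:
{"fn": "carry_out", "kwargs": {
  "rows": [
    [0,0.0005,0,0,0,0],
    [0,0.001,0,0,0,0],
    [0,0.001,0,0,0,0]
  ]
}}

```text
t: 9.8
tool_pos: [0.589, -0.0759, 0.2096]
orientation: [2.258, 2.185, 0.0]
force: [-1.3, 0.2, -4.6]
opening: 0.0137
gripper_force: 35.0
```

```bash
python3 s.py
```

```text
9.8 rack x,y mm -66.2276333153447 55.27975614415237 under 132.84994034540682 F [-1.27  0.19 -4.57] M [-0.143  0.093  0.002] yaw -0.0329 0.0137263075007224 pitch [-0.      0.0001]
```

Request:
{"fn": "carry_out", "kwargs": {
  "rows": [
    [0,0.0005,0,0,0,0],
    [0,0.0005,0,0,0,0],
    [0,0.0005,0,0,0,0]
  ]
}}

```text
t: 10.18
tool_pos: [0.5894, -0.076, 0.2096]
orientation: [-2.258, -2.184, 0.0]
force: [0.1, -0.8, -3.8]
opening: 0.0139
gripper_force: 35.0
```

```bash
python3 s.py
```

```text
10.175 rack x,y mm -65.81046495404652 55.24920325099797 under 132.83809303027482 F [ 0.13 -0.84 -3.82] M [-0.076  0.087 -0.006] yaw -0.033 0.013887314907884165 pitch [-0. -0.]
```

Request:
{"fn": "carry_out", "kwargs": {
  "rows": [
    [0,0.0005,0,0,0,0],
    [0,0.001,0,0,0,0],
    [0,0.001,0,0,0,0]
  ]
}}

```text
t: 10.55
tool_pos: [0.5905, -0.076, 0.2096]
orientation: [2.258, 2.185, -0.0]
force: [-0.5, 0.3, -2.7]
opening: 0.0139
gripper_force: 35.0
```

Request:
{"fn": "carry_out", "kwargs": {
  "rows": [
    [0,0.0005,0,0,0,0],
    [0,0.001,0,0,0,0],
    [0,0.001,0,0,0,0]
  ]
}}

```text
t: 10.92
tool_pos: [0.5908, -0.0762, 0.2097]
orientation: [-2.257, -2.184, 0.002]
force: [-6.0, -0.7, -0.1]
opening: 0.0138
gripper_force: 35.0
```

```bash
python3 s.py
```

```text
10.925 rack x,y mm -64.45889534616612 55.10786523527705 under 132.90947007328757 F [-5.95 -0.65 -0.12] M [-0.078  0.996 -0.004] yaw -0.0331 0.013792478388835707 pitch [-0.0002 -0.0015]
```

Request:
{"fn": "carry_out", "kwargs": {
  "rows": [
    [0,-0.0008,0.001,0,0,0],
    [0,-0.0008,0.004,0,0,0],
    [0,-0.0008,0.008,0,0,0],
    [0,-0.0008,0.012,0,0,0],
    [0,-0.0008,0.016,0,0,0],
    [0,-0.0008,0.019,0,0,0],
    [0,-0.0008,0.021,0,0,0],
    [0,-0.0008,0.021,0,0,0]
  ]
}}

```text
t: 11.92
tool_pos: [0.5906, -0.076, 0.1884]
orientation: [-2.258, -2.184, 0.0]
force: [-0.4, 1.4, -3.7]
opening: 0.014
gripper_force: 35.0
```

Request:
{"fn": "carry_out", "kwargs": {
  "rows": [
    [0,0,0.001,0,0,0],
    [0,0,0.002,0,0,0],
    [0,0,0.003,0,0,0],
    [0,0,0.004,0,0,0],
    [0,0,0.004,0,0,0]
  ]
}}

```text
t: 12.55
tool_pos: [0.5907, -0.076, 0.1845]
orientation: [-2.258, -2.184, -0.0]
force: [-0.2, 0.2, -4.6]
opening: 0.0134
gripper_force: 35.0
```

```bash
python3 s.py
```

```text
12.55 rack x,y mm -64.5764851032182 55.29833711682597 under 107.67477776586163 F [-0.17  0.19 -4.65] M [-0.043  0.135  0.029] yaw -0.033 0.01342647283486608 pitch [ 0. -0.]
```

Continue down in small steps, watching the vertical force.

Request:
{"fn": "carry_out", "kwargs": {
  "rows": [
    [0,0,0.001,0,0,0],
    [0,0,0.002,0,0,0],
    [0,0,0.003,0,0,0],
    [0,0,0.003,0,0,0]
  ]
}}

```text
t: 13.05
tool_pos: [0.5907, -0.076, 0.1815]
orientation: [-2.258, -2.184, 0.0]
force: [0.1, -0.0, -3.0]
opening: 0.014
gripper_force: 35.0
```

Request:
{"fn": "carry_out", "kwargs": {
  "rows": [
    [0,0,0.001,0,0,0],
    [0,0,0.002,0,0,0],
    [0,0,0.002,0,0,0]
  ]
}}

```text
t: 13.42
tool_pos: [0.5907, -0.076, 0.1795]
orientation: [-2.258, -2.184, -0.0]
force: [1.1, -0.1, -4.0]
opening: 0.0141
gripper_force: 35.0
```

```bash
python3 s.py
```

```text
13.425 rack x,y mm -64.58258016087915 55.27229384634132 under 102.69741395898012 F [ 1.08 -0.09 -4.  ] M [0.021 0.121 0.039] yaw -0.033 0.014066584470924357 pitch [ 0. -0.]
```

Request:
{"fn": "carry_out", "kwargs": {
  "rows": [
    [0,0,0.001,0,0,0],
    [0,0,0.002,0,0,0],
    [0,0,0.002,0,0,0]
  ]
}}

```text
t: 13.8
tool_pos: [0.5906, -0.076, 0.1775]
orientation: [-2.258, -2.184, 0.0]
force: [-0.4, -0.5, -3.3]
opening: 0.0143
gripper_force: 35.0
```

Request:
{"fn": "carry_out", "kwargs": {
  "rows": [
    [0,0,0.001,0,0,0],
    [0,0,0.0015,0,0,0],
    [0,0,0.0015,0,0,0]
  ]
}}

```text
t: 14.18
tool_pos: [0.5906, -0.076, 0.176]
orientation: [-2.258, -2.184, 0.0]
force: [0.1, -0.7, -3.5]
opening: 0.0137
gripper_force: 35.0
```

Request:
{"fn": "carry_out", "kwargs": {
  "rows": [
    [0,0,0.0005,0,0,0],
    [0,0,0.001,0,0,0],
    [0,0,0.001,0,0,0]
  ]
}}

```text
t: 14.55
tool_pos: [0.5906, -0.076, 0.1751]
orientation: [-2.258, -2.185, -0.0]
force: [0.4, -0.7, -3.2]
opening: 0.0135
gripper_force: 35.0
```

```bash
python3 s.py
```

```text
14.55 rack x,y mm -64.5863325841836 55.30377364361895 under 98.26506020173407 F [ 0.42 -0.65 -3.19] M [-0.06   0.165  0.028] yaw -0.0329 0.013522278761865228 pitch [ 0. -0.]
```

Request:
{"fn": "carry_out", "kwargs": {
  "rows": [
    [0,0,0.0005,0,0,0],
    [0,0,0.001,0,0,0],
    [0,0,0.001,0,0,0]
  ]
}}

```text
t: 14.92
tool_pos: [0.5906, -0.076, 0.174]
orientation: [-2.258, -2.184, 0.0]
force: [0.2, -0.4, -4.2]
opening: 0.0136
gripper_force: 35.0
```

Request:
{"fn": "carry_out", "kwargs": {
  "rows": [
    [0,0,0.0005,0,0,0],
    [0,0,0.001,0,0,0],
    [0,0,0.001,0,0,0]
  ]
}}

```text
t: 15.3
tool_pos: [0.5906, -0.076, 0.1732]
orientation: [2.258, 2.185, -0.0]
force: [-1.0, 0.8, -3.8]
opening: 0.0137
gripper_force: 35.0
```

Request:
{"fn": "carry_out", "kwargs": {
  "rows": [
    [0,0,0.0005,0,0,0],
    [0,0,0.001,0,0,0],
    [0,0,0.001,0,0,0]
  ]
}}

```text
t: 15.68
tool_pos: [0.5906, -0.0761, 0.1729]
orientation: [2.258, 2.184, -0.0]
force: [-5.0, 0.8, 3.6]
opening: 0.0136
gripper_force: 35.0
```

Request:
{"fn": "carry_out", "kwargs": {
  "rows": [
    [0,0,0.0005,0,0,0],
    [0,0,0.001,0,0,0],
    [0,0,0.001,0,0,0]
  ]
}}

```text
t: 16.05
tool_pos: [0.5904, -0.0761, 0.1726]
orientation: [2.257, 2.184, -0.0]
force: [-9.4, 0.6, 6.6]
opening: 0.0137
gripper_force: 35.0
```

```bash
python3 s.py
```

```text
16.05 rack x,y mm -64.784791872519 55.171812793351116 under 95.79611550600474 F [-9.4   0.56  6.6 ] M [0.044 1.289 0.058] yaw -0.0329 0.013666520090195715 pitch [-0.0003  0.0002]
```

Request:
{"fn": "carry_out", "kwargs": {
  "rows": [
    [0,-0.0006,-0.0008,0,0,0],
    [0,-0.0006,-0.0012,0,0,0],
    [0,-0.0006,-0.0012,0,0,0]
  ]
}}

```text
t: 16.42
tool_pos: [0.5904, -0.0761, 0.1727]
orientation: [2.257, 2.184, 0.001]
force: [-0.9, 0.1, 3.2]
opening: 0.014
gripper_force: 35.0
```

```bash
python3 s.py
```

```text
16.425 rack x,y mm -64.78833133230714 55.20342442637026 under 95.91587404544359 F [-0.9   0.13  3.16] M [-0.065  0.022  0.1  ] yaw -0.0329 0.013955887814006576 pitch [-0.0002  0.001 ]
```

Request:
{"fn": "carry_out", "kwargs": {
  "rows": [
    [-0.002,0,-0.0002,0,0,0],
    [-0.006,0,-0.0002,0,0,0],
    [-0.012,0,-0.0002,0,0,0],
    [-0.019,0,-0.0002,0,0,0],
    [-0.026,0,-0.0002,0,0,0],
    [-0.033,0,-0.0002,0,0,0],
    [-0.039,0,-0.0002,0,0,0],
    [-0.043,0,-0.0002,0,0,0],
    [-0.045,0,-0.0002,0,0,0],
    [-0.045,0,-0.0002,0,0,0]
  ]
}}

```text
t: 17.68
tool_pos: [0.5888, -0.1212, 0.1727]
orientation: [2.258, 2.184, 0.0]
force: [0.9, 2.3, 1.5]
opening: 0.0138
gripper_force: 35.0
```

```bash
python3 s.py
```

```text
17.675 rack x,y mm -65.01946403725282 9.984622240499903 under 95.85108309233802 F [0.87 2.29 1.49] M [ 0.321 -0.314  0.245] yaw -0.0332 0.01380236783894226 pitch [-0.0003  0.0006]
```

Request:
{"fn": "carry_out", "kwargs": {
  "rows": [
    [-0.002,0,0,0,0,0],
    [-0.006,0,0,0,0,0],
    [-0.012,0,0,0,0,0],
    [-0.018,0,0,0,0,0],
    [-0.024,0,0,0,0,0],
    [-0.03,0,0,0,0,0],
    [-0.035,0,0,0,0,0],
    [-0.038,0,0,0,0,0],
    [-0.04,0,0,0,0,0],
    [-0.041,0,0,0,0,0],
    [-0.041,0,0,0,0,0]
  ]
}}

```text
t: 19.05
tool_pos: [0.5872, -0.162, 0.1726]
orientation: [2.258, 2.184, -0.0]
force: [-0.5, 4.7, 2.7]
opening: 0.0138
gripper_force: 35.1
```

Request:
{"fn": "carry_out", "kwargs": {
  "rows": [
    [-0.0007,0,0,0,0,0],
    [-0.0014,0,0,0,0,0],
    [-0.002,0,0,0,0,0],
    [-0.002,0,0,0,0,0]
  ]
}}

```text
t: 19.55
tool_pos: [0.5872, -0.164, 0.1725]
orientation: [2.258, 2.184, 0.0]
force: [-0.8, 4.4, 2.7]
opening: 0.0138
gripper_force: 35.1
```

```bash
python3 s.py
```

```text
19.55 rack x,y mm -65.30344628800661 -32.81211059720056 under 95.73935190729051 F [-0.75  4.36  2.66] M [ 0.658 -0.301  0.228] yaw -0.0331 0.013803269170372869 pitch [-0.      0.0001]
```

Request:
{"fn": "carry_out", "kwargs": {
  "rows": [
    [-0.0005,0,0,0,0,0],
    [-0.001,0,0,0,0,0],
    [-0.001,0,0,0,0,0]
  ]
}}

```text
t: 19.92
tool_pos: [0.5871, -0.165, 0.1725]
orientation: [2.258, 2.184, -0.0]
force: [1.3, 3.7, 2.0]
opening: 0.014
gripper_force: 35.1
```

Request:
{"fn": "carry_out", "kwargs": {
  "rows": [
    [-0.0005,0,0,0,0,0],
    [-0.001,0,0,0,0,0],
    [-0.001,0,0,0,0,0]
  ]
}}

```text
t: 20.3
tool_pos: [0.5871, -0.166, 0.1725]
orientation: [-2.258, -2.184, -0.0]
force: [0.6, 4.3, 2.1]
opening: 0.0133
gripper_force: 35.1
```

Request:
{"fn": "carry_out", "kwargs": {
  "rows": [
    [-0.0004,0,0,0,0,0],
    [-0.0008,0,0,0,0,0],
    [-0.0008,0,0,0,0,0]
  ]
}}

```text
t: 20.68
tool_pos: [0.5872, -0.1664, 0.1726]
orientation: [-2.257, -2.185, -0.001]
force: [0.6, 5.9, 3.0]
opening: 0.0138
gripper_force: 35.0
```

Request:
{"fn": "carry_out", "kwargs": {
  "rows": [
    [-0.0004,0,0,0,0,0],
    [-0.0008,0,0,0,0,0],
    [-0.0008,0,0,0,0,0]
  ]
}}

```text
t: 21.05
tool_pos: [0.5873, -0.1666, 0.1726]
orientation: [-2.257, -2.184, -0.002]
force: [1.1, 8.5, 3.1]
opening: 0.0138
gripper_force: 35.0
```

```bash
python3 s.py
```

```text
21.05 rack x,y mm -65.11934520095977 -35.36141501538122 under 95.83064921577594 F [1.1  8.54 3.06] M [ 1.425 -0.39   0.179] yaw -0.0326 0.013774461593905553 pitch [0.0015 0.0003]
```

Request:
{"fn": "carry_out", "kwargs": {
  "rows": [
    [0.0006,0,0,0,0,0],
    [0.0006,0,0,0,0,0]
  ],
  "force": 10
}}

```text
t: 21.3
tool_pos: [0.587, -0.1667, 0.1724]
orientation: [-2.258, -2.184, -0.0]
force: [0.2, 4.9, 1.7]
opening: 0.0139
gripper_force: 10.0
```

Request:
{"fn": "carry_out", "kwargs": {
  "rows": [
    [0,0,0,0,0,0],
    [0,0,0,0,0,0],
    [0,0,0,0,0,0],
    [0,0,0,0,0,0],
    [0,0,0,0,0,0],
    [0,0,0,0,0,0]
  ],
  "jaw": 135
}}

```text
t: 22.05
tool_pos: [0.5871, -0.167, 0.1726]
orientation: [2.258, 2.184, -0.0]
force: [0.2, 0.9, -0.3]
opening: 0.0438
gripper_force: 0.0
```

```bash
python3 s.py
python3 - <<'E'
from h import *
save('wrist','w3.png')
E
```

```text
22.05 rack x,y mm -65.29214929866428 -35.78799303561872 under 95.78738541106244 F [ 0.22  0.88 -0.31] M [-0.062  0.102  0.04 ] yaw -0.033 0.04376971720212788 pitch [-0.0001  0.0001]
```

View pics/w3.png

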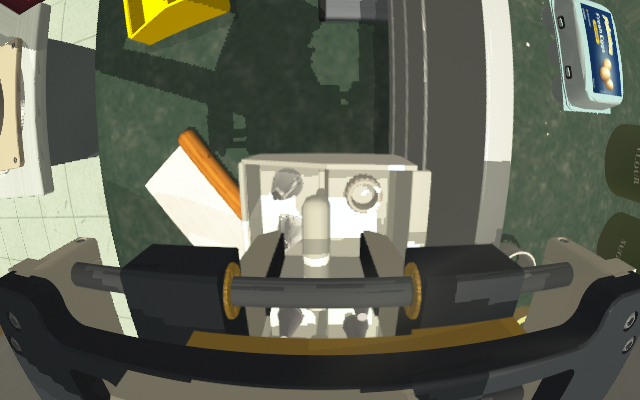

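The wrist view shows the bin hanging free at about px (240..430,155..340), with its contents inside and the bar centred between the open fingers. Next I retreat straight up, then back.

Request:
{"fn": "carry_out", "kwargs": {
  "rows": [
    [0,0,-0.004,0,0,0],
    [0,0,-0.015,0,0,0],
    [0,0,-0.035,0,0,0],
    [0,0,-0.065,0,0,0],
    [0,0,-0.1,0,0,0],
    [0.02,-0.01,-0.13,0,0,0],
    [0.05,-0.03,-0.15,0,0,0],
    [0.09,-0.06,-0.16,0,0,0],
    [0.13,-0.1,-0.16,0,0,0],
    [0.16,-0.13,-0.16,0,0,0],
    [0.18,-0.15,-0.16,0,0,0],
    [0.18,-0.15,-0.16,0,0,0]
  ]
}}

```text
t: 23.6
tool_pos: [0.4427, 0.019, 0.3349]
orientation: [2.253, 2.185, 0.004]
force: [-0.8, 0.0, 0.8]
opening: 0.0435
gripper_force: 0.0
```

Run:
```python
from h import *
st=robot.read_state();print(st['t'],st['tool_pos'],st['force'])
save('top','top3.png');save('scene','sc3.png');save('wrist','w4.png')
a=cv2.imread('pics/top3.png')[160:270,330:470];b=cv2.imread('pics/sc3.png')[180:320,270:410]
a=cv2.resize(a,(400,314),interpolation=2);b=cv2.resize(b,(400,400),interpolation=2);w=cv2.resize(cv2.imread('pics/w4.png')[:,330:],(310,400))[:200]
c=np.zeros((600,800,3),np.uint8);c[:314,:400]=a;c[:400,400:]=b;c[400:600,:310]=w;cv2.imwrite('pics/fin.png',c)
```

```text
23.6 [0.44266323 0.01897018 0.33488741] [-0.8360067   0.0146595   0.75535987]
```

View pics/fin.png

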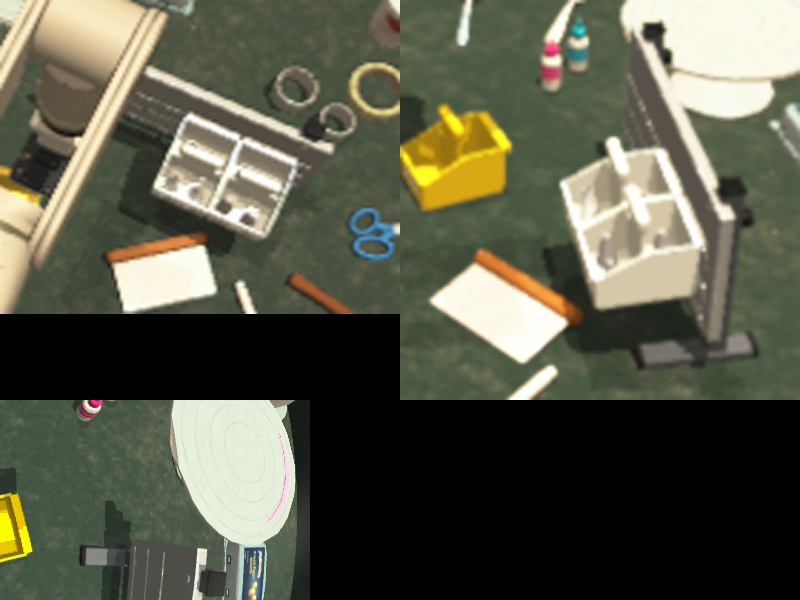

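Both views (top crop around (230,175), scene crop around (635,220)) show the bin hanging flush beside its twin, the contents inside, and the other things where they were. I'm handing in.

```bash
python3 -c "
from plant import robot
print(robot.close_job())"
```

```text
the job is handed in; nothing more can be done
None
```

The loose bin hangs on the top louvre against its twin with its contents inside, the other things were left where they were, and the job was handed in at about 24 s of the 48 s allowed; no verdict came back.

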